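# Check weight on the counter scale, then hold its service cover for the screws

### The job

We are setting up the counter scale: stand the middle-sized of the three brass check weights (500 g) in the centre of the pan, set down gently, and leave it there so that I can watch the dial. Then take the blue service cover and hold it for me over the opening in the side of the scale, upright, square and centred so that its screws meet their holes, pressed onto the rubber seal with a steady push of about 12 newtons. Do not crush the seal, leave everything else on the counter where it is, and finish while you are still holding and pressing the cover: I shall drive the screws.

Things in the scene. Friction and masses are not known exactly. Their poses are not given: they have to be found in the camera images.
- scale: White counter scale, fixed on the counter: body 222 (x) by 200 (y) by 110 mm high, from x = -100 to +122 and y = -100 to +100. Origin on the counter, z up. Its dial slopes on the +x side, away from the robot; the service opening is in its flat vertical -y side. Its yaw varies by up to about 0.25 rad.
- port (a point): Middle of the outer face of the uncompressed rubber seal round the service opening: at (0, -114, 62) mm in the scale's frame (it does not move as the seal is compressed). The seal is a black square frame, 54 mm outside and 36 mm inside, that stands 14 mm out of the scale's -y side; the cover is pressed onto it along the scale's +y. Axes as the scale's.
- seal (a joint): Compression of the rubber seal in m: 0 free, growing as the cover is pressed on; springy, 2 N per mm (12 N at 6 mm), at its hard limit at 11 mm.
- pan_centre (a point): Centre of the upper face of the round steel pan (140 mm flat disc, with a rim that only shows and does not stand in the way): at (-20, 0, 146) mm in the scale's frame with the pan empty; it moves down with the pan.
- pan (a joint): Travel of the pan down its sprung column in m: 0 empty, springy and damped, 1 N per mm, so about 4.9 mm under the 500 g weight; at its stop at 12 mm. The dial's red pointer turns with it, half a turn at 500 g.
- w500: The 500 g check weight, the middle-sized of three upright brass weights: cylinder 40 mm in diameter and 44 mm high, with a knob 24 mm in diameter on top, 64 mm high in all. Origin at the centre of its underside, z up. It stands on a flat grey mat 3 mm thick.
- w200: The 200 g check weight, the smallest: 29 mm in diameter, 47 mm high in all; origin at the centre of its underside. Not to be moved.
- w1000: The 1 kg check weight, the largest: 50 mm in diameter, 82 mm high in all; origin at the centre of its underside. Not to be moved. The three weights stand in a row, 75 mm apart (their places across the row differ by up to 12 mm from its middle), in any order.
- mat: Grey mat under the weights, 240 by 90 by 3 mm, fixed; its x axis is the row's direction. Origin at the centre of its underside.
- cover: Blue service cover, about 0.2 kg, standing upright on the counter: plate 76 (x) by 8 (y) by 70 mm high with a flat sealing face on its +y side, and on its -y side an upright grip rib 16 mm thick (x), reaching from the plate out to y = -34 mm, 66 mm high. Origin at the middle of the plate's underside, z up. In place, its axes are parallel to the scale's, +y into the scale.
- cover_face (a point): Centre of the cover's flat sealing face, at (0, 4, 35) mm in the cover's frame: it belongs on the axis of port.
- cover_grip (a point): A good place to pinch the rib across its 16 mm (along the cover's x) from above: at (0, -20, 45) mm in the cover's frame.
- screwdriver: Orange screwdriver, 200 mm long, lying on the counter; not to be moved.
- beer: Brown glass bottle, 62 mm in diameter, 225 mm high; origin at the centre of its underside. Not to be moved.
- tumbler: Drinking glass, 76 mm in diameter, 85 mm high; origin at the centre of its underside. Not to be moved.
- plate: White side plate, 150 mm in diameter, 20 mm high; origin at the centre of its underside. Not to be moved.
There are look-alikes about, which are no part of the job. There is more than one size of the cover; the one meant has the size given above.

How it is judged:
On the way, in this order (a step that is already met when the one before it is completed fails the run):
1. the 500 g weight stands released and at rest in the centre of the pan (horizontal distance between w500 and pan_centre below 0.012 m and z of w500 in the frame of pan_centre below 0.004 m and angle between w500's own z axis and vertical below 0.08 rad and contact force between each of the arm, the fingers and w500 below 0.05 N and value of joint pan between 0.004 and 0.006 m and linear speed of w500 below 0.02 m/s), for 0.3 s.
2. the cover is held over the opening and pressed onto the seal with 7 to 17 N (contact force between cover and scale between 7 and 17 N and x of cover_face in the frame of port between -0.006 and 0.006 m and z of cover_face in the frame of port between -0.006 and 0.006 m), for 0.3 s.
At the end, for the whole second after the job is handed in: Fingers hold the cover still, clear of the counter, within 6 mm of the opening's centre sideways and in height, square and upright within 0.1 rad, pressed on the seal with 7 to 17 N (3 to 9 mm); the 500 g weight stands free, at rest, within 12 mm of the pan's centre (all of step 1 and all of step 2 and value of joint seal between 0.003 and 0.009 m and angle between the y axis of cover and the y axis of scale, either way round below 0.1 rad and angle between cover's own z axis and vertical below 0.1 rad and height (world z) of cover above 0.015 m and linear speed of cover below 0.01 m/s and contact force between the fingers and cover above 1 N); the arm keeps its last pose, push and grip.
It fails at once if the seal is crushed (pressed with more than 25 N) (contact force between cover and scale above 25 N).
It fails at once if the pan is knocked or pushed down near its stop (more than 10 mm) (value of joint pan above 0.01 m).
It fails at once if another thing on the counter is moved by more than 25 mm (distance of any of w200, w1000, screwdriver, beer, tumbler, plate from where it was at the start of the episode above 0.025 m).
It also fails if it takes over 64 s, if anything falls off the work surface, if the arm or the gripper's body presses on something with over 40 N, if the wrist force passes 120 N, or if a joint passes its speed limit or range.

### The arm

A 6-joint arm with a two-finger parallel gripper is mounted at the origin on the work surface. World frame = base frame: x ahead of the robot, y to its left, z up, the work surface at z = 0. Lengths are in m, angles in rad, forces in N, time in s.
With the tool pointing down it reaches from about 0.4 to 0.825 m from the base axis. Payload 7 kg.
Tool frame: the origin (TCP) lies midway between the tips of the shut fingers; the grasp point (between the pads) lies 19 mm behind it; z points along the fingers, x is the direction in which the jaws open and shut, and the axes are right-handed (so a half turn about z gives the same grasp; the last joint's range is limited). The gripper opens to 88 mm and grips with 3 to 60 N. Pads are 19 mm wide; open, the fingers measure 130 mm over their backs; the gripper's body (78 mm by 193 mm) begins 47 mm behind the grasp point.
Start: joints at [-0.883, 0.359, 0.012, 0, -1.224, -0.288], TCP at [0.263, -0.622, 0.227] pointing down, gripper open.
Joint ranges: [-3.07, 3.07], [-1.43, 2.12], [-1.02, 1.25], [-3.03, 1.67], [-3.05, -0], [-3.03, 3.03]. Speed limits (rad/s): [2.39, 2.39, 3.01, 3.14, 3.14, 3.14].

### API

Orientations are given as [roll, pitch, yaw] about the fixed x, y, z axes, in that order (R = Rz(yaw) Ry(pitch) Rx(roll)).
In Python, from station import status, eyes, workorder gives the robot as it stands.
- The arm moves only by the shell command python3 -m jog 'ROWS' [OPENING] [FORCE]. ROWS is JSON, a list of rows, each a list of 6 numbers: the shift along the world's x, y, z in mm, then the turn, a rotation vector about the world's x, y, z in rad. A call has 1 to 12 rows; each row shifts and turns the pose as measured when the row begins; what a row does not reach is not made up. A row lasts 1/10 s, in which the tool goes at most 50 mm and 8.59 degrees, less where a joint would pass 70% of its speed; a pose out of reach is approached as far as the arm can. A call with a gripper value outside its range is refused whole. OPENING is the opening, from 0 (shut) to 1 (fully open), set as the call begins (- or left out, the last holds). The fingers move at their own pace and stop on an object; FORCE is the grip in N (left out, the last holds). Time passes only in rows, so rows that do not move let the fingers close. It gives the time, the measured TCP pose, the force and the opening at its end, in the units of the state.
- status.get_state(): the state, without advancing time (a new reading comes with each control period).
- eyes.grab_frame(name): name is "scene" or "top"; returns the picture (480x640x3 uint8, blue, green, red); there is no depth.
- eyes.calibration(name): a dict with "camera_matrix" (3x3 intrinsics, pixels), "k1" (the pictures are not rectified: a ray, as slopes to the right and down, at radius r is drawn at 1 + k1 r^2 times it, then the intrinsics apply), "cam_to_world" (4x4, takes a point from camera to world coordinates). Camera axes: x right, y up, looking along -z (the intrinsics and any distortion apply to the point x, -y, -z); pixel columns grow to the right and rows downward; lengths in m; the calibration is good to about 2 mm. A picture is of the moment at which its call begins. calibration takes no time and is no camera call.
- workorder.job_done(): hands the job in, once; it reports no verdict.
The state is a dict: "t": time; "q": joint angles; "qd": joint speeds; "joint_efforts": joint torques, N m; "eef_pos": TCP position; "ee_rot": TCP orientation; "force": force on the tool from outside, world axes, zero at the start; "moment": the same for the moment, N m; "width": finger opening in m.
Only numpy, scipy, OpenCV 4.12 (cv2) and the standard library are available. Lean on these libraries where they do the work, as an engineer would, in place of code of your own. Each camera call takes 0.05 s, during which the arm holds its last target. There are 200 camera calls.

## Working session

There is one attempt and no reset: what is moved stays moved. The work goes in short steps, Python scripts to look and compute and a shell command to move; the robot and the scene stay as the last step left them, time stands still between calls to the robot, and variables do not carry over. Pictures are saved under pics/ and viewed, about 8 in all and at most 12, crops included, and the job is handed in when it is done.

```bash
mkdir -p pics; ls; python3 - <<'E'
from station import status, eyes
import cv2,numpy as np
for n in("scene","top"):
    cv2.imwrite(f"pics/{n}0.png",eyes.grab_frame(n))
    c=eyes.calibration(n);print(n,np.round(c["camera_matrix"],1).tolist(),c["k1"],np.round(c["cam_to_world"],3).tolist())
s=status.get_state();print(s)
E
```

```text
pics
scene [[460.9, 0.0, 316.9], [0.0, 460.9, 245.3], [0.0, 0.0, 1.0]] 0.0024729669588794334 [[-0.642, -0.642, 0.419, 0.959], [0.767, -0.54, 0.347, 0.307], [0.003, 0.544, 0.839, 0.915], [0.0, 0.0, 0.0, 1.0]]
top [[540.3, 0.0, 322.6], [0.0, 540.3, 241.3], [0.0, 0.0, 1.0]] -0.11398667129126022 [[-0.028, 0.993, -0.116, 0.395], [-1.0, -0.027, 0.016, -0.037], [0.012, 0.117, 0.993, 1.318], [0.0, 0.0, 0.0, 1.0]]
{'t': 0.1, 'q': array([-8.82934632e-01,  3.59296912e-01,  1.11513731e-02, -3.01130442e-04,
       -1.22410471e+00, -2.88069308e-01]), 'qd': array([-0.00070651, -0.00169643,  0.00112427,  0.00087189,  0.00016182,
       -0.00039628]), 'joint_efforts': array([-1.72937991e-03, -5.84159482e+01,  2.93752044e+01,  7.01564670e+00,
        1.02059939e-02, -4.63339745e-05]), 'eef_pos': array([ 0.26251001, -0.6213859 ,  0.22572997]), 'ee_rot': array([-3.14145099e+00, -1.47444850e-03,  1.97048608e+00]), 'force': array([-0.33494482,  0.8148687 , -0.80590039]), 'moment': array([ 0.01382895, -0.00323098, -0.00139179]), 'width': 0.08748319131128539}
```

View pics/scene0.png

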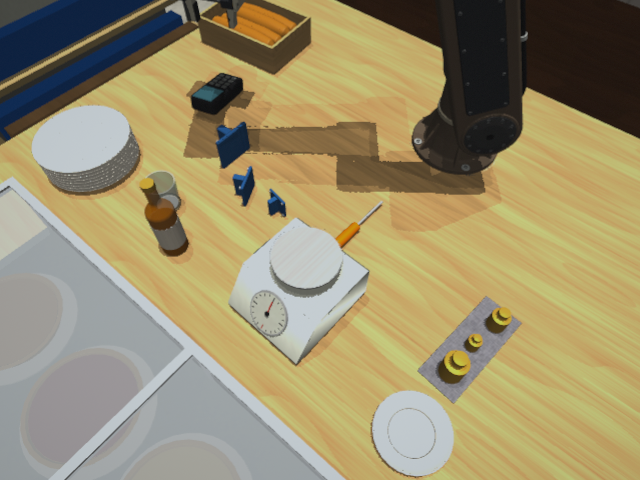

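View pics/top0.png

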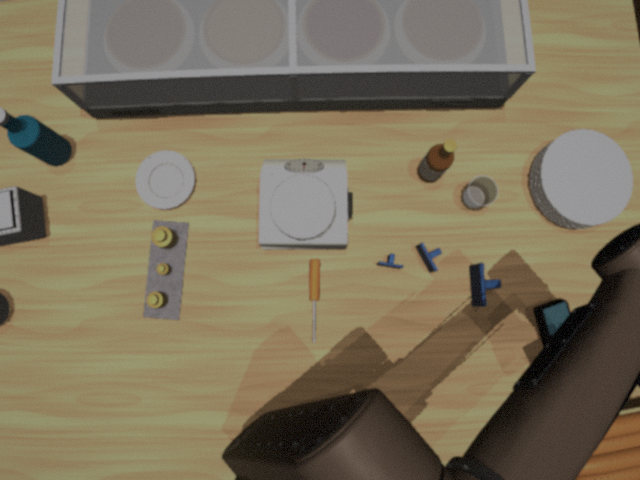

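The scene view shows the scale at (300,285), weights at (502,317), (475,341) and (457,362), and three blue covers at (233,143), (244,185) and (276,203).

The top view shows the same things:
- **Weights:** (162,237) large, (162,268) small, (156,300) medium.
- **Covers:** (390,262) small, (428,257) middle, (483,285) large.
- **Scale:** (303,205), with its seal at (350,205).

Look-alikes: three weights and three covers. I expect to want the weight at (156,300) and the cover at (428,257). I'll measure them now.

```bash
cat > h.py <<'E'
import cv2,numpy as np
from station import status,eyes
def ray(n,uv):
    c=eyes.calibration(n);K=np.array(c["camera_matrix"]);T=np.array(c["cam_to_world"]);uv=np.atleast_2d(uv).astype(float)
    d=(uv-K[:2,2])/[K[0,0],K[1,1]];p=d.copy()
    for _ in range(10): p=d/(1+c["k1"]*(p**2).sum(1,keepdims=True))
    return T[:3,3],np.c_[p[:,0],-p[:,1],-np.ones(len(p))]@T[:3,:3].T
def plane(n,uv,z):
    o,r=ray(n,uv);return (o+r*((z-o[2])/r[:,2])[:,None])[:,:2]
def proj(n,P):
    c=eyes.calibration(n);K=np.array(c["camera_matrix"]);T=np.array(c["cam_to_world"])
    q=(np.atleast_2d(P)-T[:3,3])@T[:3,:3];p=np.c_[q[:,0],-q[:,1]]/-q[:,2:]
    return p*(1+c["k1"]*(p**2).sum(1,keepdims=True))*[K[0,0],K[1,1]]+K[:2,2]
def tri(uv1,uv2):
    (o,r),(p,s)=ray("scene",uv1),ray("top",uv2);r,s=r[0],s[0]
    t=np.linalg.lstsq(np.c_[r,-s],p-o,rcond=None)[0];a,b=o+r*t[0],p+s*t[1];return (a+b)/2,np.linalg.norm(a-b)
def blobs(m,amin=30):
    c,_=cv2.findContours(m,cv2.RETR_EXTERNAL,cv2.CHAIN_APPROX_NONE);return [k for k in c if cv2.contourArea(k)>amin]
E
python3 - <<'E'
from h import *
for n in("scene","top"):
    im=cv2.imread(f"pics/{n}0.png");hsv=cv2.cvtColor(im,cv2.COLOR_BGR2HSV)
    print(n)
    b=cv2.inRange(hsv,(105,120,40),(125,255,255))
    for k in blobs(b):
        r=cv2.minAreaRect(k); print(' blue',np.round(r[0]),np.round(r[1],1),round(r[2]),cv2.contourArea(k))
    y=cv2.inRange(hsv,(22,150,60),(32,255,255))
    for k in blobs(y):
        r=cv2.boundingRect(k)
        if cv2.contourArea(k)<3000:print(' yel',r,cv2.contourArea(k))
t=cv2.imread("pics/top0.png");s=cv2.imread("pics/scene0.png")
A=cv2.resize(t[225:315,370:510],None,fx=4,fy=4,interpolation=2);B=cv2.resize(t[150:260,250:360],(396,360) and (360,360),interpolation=2)
C=cv2.resize(s[115:225,210:350],None,fx=4,fy=4,interpolation=2)[:240*2,:];W=cv2.resize(t[215:325,135:200],None,fx=3.27,fy=3.27,interpolation=2)
h=np.zeros((600,800,3),np.uint8)
h[:300,:400]=cv2.resize(t[225:315,370:490],(400,300),interpolation=2)
h[:300,400:]=cv2.resize(t[155:260,235:375],(400,300),interpolation=2)
h[300:,:400]=cv2.resize(s[115:220,190:330],(400,300),interpolation=2)
h[300:,400:]=cv2.resize(t[215:325,100:246],(400,300),interpolation=2)
cv2.imwrite("pics/c1.png",h)
E
```

```text
scene
 blue [276. 202.] [26.3 15.8] 85 220.0
 blue [244. 186.] [35.8 19.5] 81 375.5
 blue [232. 144.] [41.9 31.7] 81 890.5
 blue [86. 67.] [ 33.9 213.6] 57 4030.5
 blue [65. 20.] [ 46.4 170.9] 62 5207.0
 yel (444, 351, 26, 24) 440.5
 yel (469, 334, 13, 13) 91.5
 yel (492, 308, 19, 17) 163.5
 yel (139, 178, 15, 11) 106.5
top
 blue [489. 283.] [37.1 18.4] 87 163.5
 blue [435. 259.] [18.3 12.7] 66 44.0
```

View pics/c1.png

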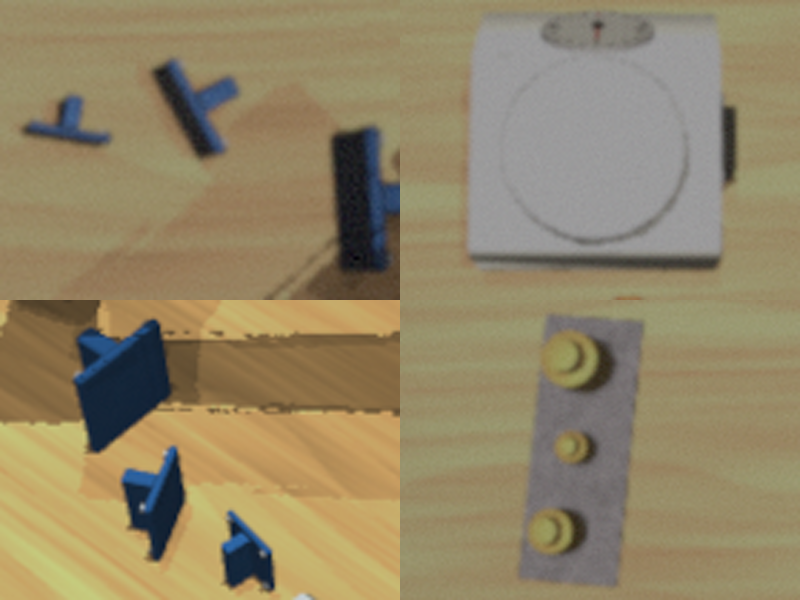

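Clearest points in this crop: the middle cover's plate top is about 32 px long, which is about 75 mm. The small one is about 58 mm and the large one about 98 mm, so the middle cover at (428,257) is the right one. The weight at (156,300) is the middle-sized one. Next I'll take precise fits.

```bash
python3 - <<'E'
from h import *
t=cv2.imread("pics/top0.png");s=cv2.imread("pics/scene0.png")
def cut(im,x,y,w,h,W,H):
    return cv2.resize(im[y:y+h,x:x+w],(W,H),interpolation=cv2.INTER_CUBIC)
h=np.zeros((600,800,3),np.uint8)
h[:300,:300]=cut(t,412,235,36,36,300,300)   # /8.333
h[300:,:300]=cut(s,224,162,40,40,300,300)   # /7.5
h[:300,300:]=cut(t,250,150,120,72,500,300)  # /4.1667
h[300:,300:]=cut(s,220,210,160,96*1,500,300)  # /3.125
h=np.clip(h*1.3,0,255).astype(np.uint8)
cv2.imwrite("pics/c2.png",h)
hsv=cv2.cvtColor(t,cv2.COLOR_BGR2HSV)
# weights: saturated yellow inside mat region
sub=hsv[215:325,140:195]; m=cv2.inRange(sub,(15,80,60),(40,255,255))
mat=cv2.inRange(sub,(0,0,50),(180,70,255))
k=max(blobs(mat),key=cv2.contourArea);r=cv2.minAreaRect(k);print('mat',np.array(r[0])+[140,215],r[1],r[2],plane("top",np.array(r[0])+[140,215],.003))
c=cv2.boxPoints(r)+[140,215];print(plane("top",c,.003).round(4).tolist())
mm=np.zeros_like(m);cv2.drawContours(mm,[k],-1,255,-1)
for q in blobs(cv2.bitwise_and(m,mm),20):
    (x,y),rad=cv2.minEnclosingCircle(q);x+=140;y+=215;print('w',x,y,rad,plane("top",(x,y),.047).round(4),plane("top",(x,y),.067).round(4), cv2.boundingRect(q))
# white scale
w=cv2.inRange(hsv[150:260,240:365],(0,0,110),(180,60,255))
k=max(blobs(w),key=cv2.contourArea);r=cv2.minAreaRect(k);c=cv2.boxPoints(r)+[240,150]
print('scale',r[1],c.round(1).tolist(),plane("top",c,.11).round(4).tolist())
d=k[:,0]+[240,150]
# lower (-x) edge and right (-y) edge, left edge lines, at z=.11
for nm,sel in(("low",(d[:,1]>d[:,1].max()-5)&(d[:,0]>270)&(d[:,0]<335)),("left",(d[:,0]<d[:,0].min()+5)&(d[:,1]>185)&(d[:,1]<240)),("right",(d[:,0]>d[:,0].max()-5)&(d[:,1]>165)&(d[:,1]<240))):
    P=plane("top",d[sel],.11);l=cv2.fitLine(P.astype(np.float32),cv2.DIST_HUBER,0,.01,.01).ravel();print(nm,l.round(4),np.degrees(np.arctan2(l[1],l[0])))
E
```

```text
mat [167.  267.5] (103.0, 54.0) 90.0 [[0.49423648 0.32620059]]
[[0.6242, 0.3953], [0.6202, 0.2592], [0.3674, 0.2599], [0.3699, 0.3934]]
w 155.2068967819214 298.86781311035156 9.18857479095459 [[0.4174 0.3423]] [[0.417  0.3364]] (7, 77, 18, 16)
w 163.26922988891602 268.5 6.749415874481201 [[0.4888 0.323 ]] [[0.4873 0.3174]] (17, 48, 14, 12)
scale (86.0, 90.0) [[258.0, 158.0], [348.0, 158.0], [348.0, 244.0], [258.0, 244.0]] [[0.733, 0.0876], [0.7276, -0.1194], [0.5285, -0.1125], [0.534, 0.0901]]
low [ 0.0456  0.999   0.5326 -0.0013] 87.38775
left [ 0.9994 -0.0358  0.61    0.0874] -2.0508
right [ 0.9994 -0.0341  0.6082 -0.1129] -1.9525055
```

View pics/c2.png

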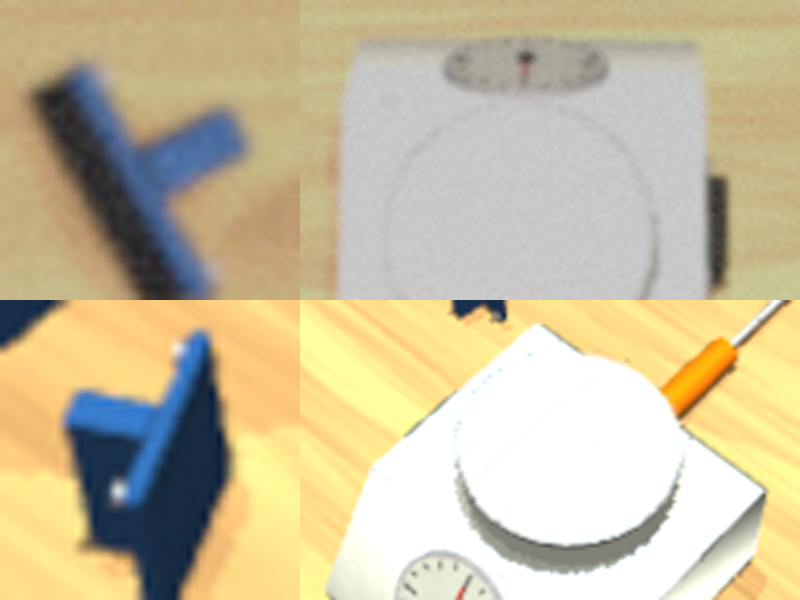

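Panel 1 gives the middle cover's bright plate top from (95,68) to (212,282) and the rib end from (222,112) to (243,152). The scale is nearly square to the world, with yaw about -0.036. Now I'll turn these into positions, cross-checked with the scene view.

```bash
python3 - <<'E'
from h import *
P1=lambda a:np.array(a)/8.333+[412,235]-.44
P3=lambda a:(np.array(a)-[0,300])/7.5+[224,162]-.43
def show(n,f,a,z):print(n,plane("top" if f is P1 else "scene",f(a),z).round(4).tolist())
show("top plate back edge",P1,[(95,68),(212,282)],.07)
show("top plate strip mid",P1,[(83,72),(200,288)],.07)
show("top rib end,junction",P1,[(222,112),(243,152),(140,157),(160,195)],.066)
show("scene plate top far,near mid",P3,[(198,333),(136,500)],.07)
show("scene rib end corners",P3,[(82,394),(68,428)],.066)
# weights, scene mask
s=cv2.imread("pics/scene0.png");hs=cv2.cvtColor(s,cv2.COLOR_BGR2HSV)
m=cv2.inRange(hs[295:385,430:530],(18,150,40),(34,255,255))
for q in blobs(m,20):print('w',(np.array(cv2.boundingRect(q))+[430,295,0,0]).tolist())
t=cv2.imread("pics/top0.png")
sub=cv2.cvtColor(t,cv2.COLOR_BGR2LAB)[215:325,140:195]
m=(sub[...,2]>sub[...,2].max()*.0+150).astype(np.uint8)*255
for y0,y1 in((70,100),(45,62),(8,38)):
    for q in blobs(m[y0:y1,:32].copy(),20):
        r=cv2.boundingRect(q);print('top',r[0]+140,r[1]+215+y0,r[2:])
print('500 top',plane("top",(155,299.2),.047),plane("top",(152.8,298.5),.067))
print('pan',plane("top",(302.3,206.4),.146))
print('seal outer top edge', plane("top",[(250+726/4.1667-300/4.1667-.4,150+175/4.1667-.4),(250+426/4.1667-.4,150+287/4.1667-.4)],.089))
print('scene -x corners top', plane("scene",[(220+(765-300)/3.125,210+(492-300)/3.125),(220+240/3.125,210+24/3.125)],.11))
E
```

```text
top plate back edge [[0.5312, -0.2908], [0.4701, -0.3209]]
top plate strip mid [[0.5302, -0.2873], [0.4685, -0.3175]]
top rib end,junction [[0.5182, -0.3272], [0.5067, -0.3326], [0.5061, -0.3032], [0.4953, -0.3083]]
scene plate top far,near mid [[0.4653, -0.3183], [0.5287, -0.2835]]
scene rib end corners [[0.5062, -0.3314], [0.5194, -0.3244]]
w [439, 350, 31, 33]
w [465, 334, 17, 18]
w [487, 307, 24, 26]
top 147 292 (16, 16)
top 157 264 (11, 10)
top 150 227 (22, 20)
500 top [[0.41660975 0.34284516]] [[0.41799438 0.34208674]]
pan [[ 0.61049296 -0.01241017]]
seal outer top edge [[ 0.6528867  -0.12690438]
 [ 0.58976871 -0.12467168]]
scene -x corners top [[ 0.5384794   0.09340593]
 [ 0.5309071  -0.10566744]]
```

Estimates:
- **w500:** (0.417, 0.342)
- **Cover:** yaw about 0.475, grip at (0.507, -0.318)
- **Scale:** yaw about -0.036, origin about (0.632, -0.0135)
- **Pan:** (0.611, -0.0125)

I'll swing over to the weight first.

```bash
python3 -m jog '[[24,37,12,0,0,0.1],[24,37,12,0,0,0.1],[24,37,12,0,0,0.1],[24,37,12,0,0,0.1],[24,37,12,0,0,0.1],[24,37,12,0,0,0.1],[24,37,12,0,0,0.1],[24,37,12,0,0,0.1],[24,37,0,0,0,0.1],[24,37,0,0,0,0.1]]' 1; python3 -m jog '[[0,45,0,0,0,0.1],[0,45,0,0,0,0.1],[0,45,0,0,0,0.1],[0,45,0,0,0,0.1],[0,45,0,0,0,0.1],[0,45,0,0,0,0.1],[0,45,0,0,0,0.1],[0,45,0,0,0,0.1],[0,45,0,0,0,0.1],[-20,40,0,0,0,0.1],[-20,40,0,0,0,0.1]]'
```

```text
t: 1.1
eef_pos: [0.5037, -0.2385, 0.3193]
ee_rot: [-3.14, -0.011, 3.0]
force: [-0.1, -0.3, 0.2]
width: 0.0878
t: 2.2
eef_pos: [0.4609, 0.2669, 0.315]
ee_rot: [-3.141, -0.017, -2.136]
force: [0.8, 0.1, 0.0]
width: 0.0877
```

```bash
python3 -m jog '[[-15,25,-30,0.007,-0.005,0],[-15,25,-40,0.007,-0.005,0],[-14,25,-40,0,0,0],[0,0,-40,0,0,0],[0,0,-35,0,0,0],[0,0,-20,0,0,0],[0,0,0,0,0,0],[0,0,0,0,0,0]]'; python3 - <<'E'
from h import *
cv2.imwrite("pics/s1.png",np.hstack([cv2.resize(eyes.grab_frame("scene")[255:405,400:560],(400,375)),cv2.resize(eyes.grab_frame("top")[200:340,80:230],(400,375))]))
print(status.get_state()['eef_pos'],status.get_state()['ee_rot'])
E
```

```text
t: 3.0
eef_pos: [0.4104, 0.3489, 0.1029]
ee_rot: [-3.14, 0.001, -2.123]
force: [0.4, -0.7, 0.0]
width: 0.0875
[0.41071197 0.34932896 0.10372562] [-3.13975176e+00  3.02564907e-03 -2.12365861e+00]
```

View pics/s1.png

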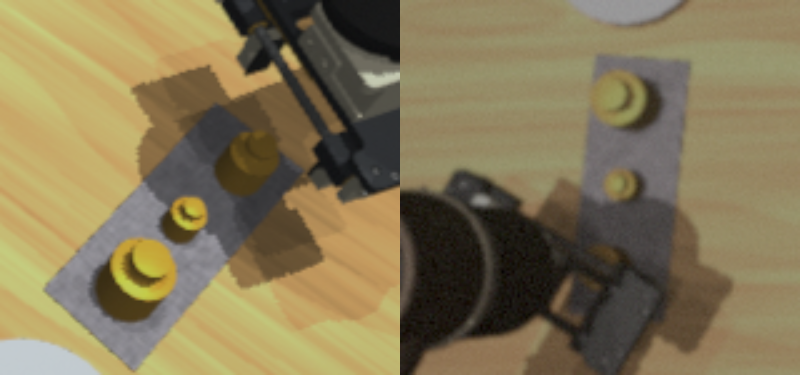

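The crop shows the open fingers above w500, which is at about (250,160) in the left panel, with w200 clear. I'll centre and descend.

```bash
python3 -m jog '[[6,-7,0,0,0,0],[0,0,-15,0,0,0],[0,0,-15,0,0,0],[0,0,-15,0,0,0],[0,0,-15,0,0,0]]'; python3 -m jog '[[0,0,-12,0,0,0],[0,0,-10,0,0,0],[0,0,-6,0,0,0],[0,0,0,0,0,0]]'
```

```text
t: 3.6
eef_pos: [0.4225, 0.3453, 0.0514]
ee_rot: [-3.139, 0.021, -2.123]
force: [0.1, 0.1, 0.4]
width: 0.0878
t: 4.0
eef_pos: [0.4242, 0.3449, 0.0232]
ee_rot: [-3.139, 0.023, -2.125]
force: [-0.1, -0.7, -0.3]
width: 0.0874
```

```bash
python3 -m jog '[[-4,-2,-6,-0.019,0.012,0],[-3,-1,-5,0,0,0],[0,0,0,0,0,0]]'; python3 -m jog '[[0,0,0,0,0,0],[0,0,0,0,0,0],[0,0,0,0,0,0],[0,0,0,0,0,0],[0,0,0,0,0,0],[0,0,0,0,0,0]]' 0 25
```

```text
t: 4.3
eef_pos: [0.4171, 0.3423, 0.0122]
ee_rot: [-3.139, 0.0, -2.125]
force: [0.6, -0.4, -0.2]
width: 0.0877
t: 4.9
eef_pos: [0.4173, 0.3431, 0.013]
ee_rot: [-3.139, 0.002, -2.124]
force: [-0.1, -0.1, 0.2]
width: 0.0453
```

```bash
python3 -m jog '[[0,0,0,0,0,0],[0,0,0,0,0,0],[0,0,0,0,0,0]]'; python3 -m jog '[[0,0,8,0,0,0],[0,0,20,0,0,0],[0,0,30,0,0,0],[0,0,35,0,0,0],[0,0,35,0,0,0],[0,0,35,0,0,0],[0,0,0,0,0,0]]'
```

```text
t: 5.2
eef_pos: [0.4176, 0.3435, 0.0132]
ee_rot: [-3.139, 0.003, -2.124]
force: [-0.3, 0.6, 0.3]
width: 0.0395
t: 5.9
eef_pos: [0.4125, 0.3363, 0.1795]
ee_rot: [-3.141, -0.013, -2.127]
force: [0.4, 0.8, -5.0]
width: 0.0396
```

```bash
python3 -m jog '[[0,0,30,0,0,0],[22,-39,20,0,0,-0.05],[22,-39,10,0,0,-0.05],[22,-39,0,0,0,-0.05],[22,-39,0,0,0,-0.05],[22,-39,0,0,0,-0.05],[22,-39,0,0,0,-0.05],[22,-39,0,0,0,-0.05],[22,-39,0,0,0,-0.05],[12,-24,0,0,0,-0.05],[0,0,0,0,0,0],[0,0,0,0,0,0]]'; 
```

```text
t: 7.1
eef_pos: [0.5928, -0.0175, 0.2281]
ee_rot: [3.128, -0.035, -2.596]
force: [-0.3, -1.1, -5.7]
width: 0.0393
```

```bash
python3 -m jog '[[9,3,-20,0.007,-0.037,0],[9,2,-20,0,0,0],[0,0,-10,0,0,0],[0,0,0,0,0,0],[0,0,0,0,0,0]]'; python3 - <<'E'
from h import *
s=eyes.grab_frame("scene");t=eyes.grab_frame("top")
cv2.imwrite("pics/s2.png",np.hstack([cv2.resize(s[190:340,220:380],(400,375)),cv2.resize(t[140:270,240:370],(400,375))]))
x=status.get_state();print(x['eef_pos'],x['ee_rot'])
E
```

```text
t: 7.6
eef_pos: [0.6071, -0.0097, 0.1743]
ee_rot: [3.139, -0.004, -2.592]
force: [-0.1, -0.2, -4.6]
width: 0.0393
[ 0.60744537 -0.0098128   0.17478449] [ 3.13884116e+00 -2.46089928e-03 -2.59237973e+00]
```

View pics/s2.png

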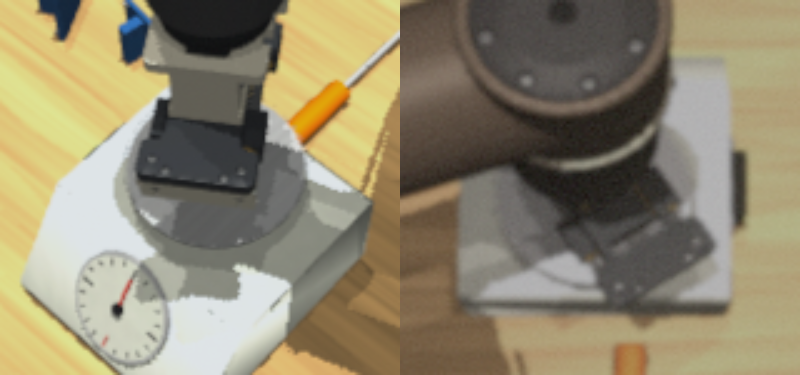

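The gripper is over the pan with the weight hidden behind it, and the dial still reads zero. I'll lower slowly and watch the force.

```bash
python3 -m jog '[[4,-3,-5,0,0,0],[0,0,-5,0,0,0],[0,0,-3,0,0,0],[0,0,0,0,0,0],[0,0,0,0,0,0]]';python3 -m jog '[[0,0,-2,0,0,0],[0,0,-2,0,0,0],[0,0,0,0,0,0],[0,0,0,0,0,0]]'
```

```text
t: 8.2
eef_pos: [0.6125, -0.0129, 0.1628]
ee_rot: [3.14, 0.001, -2.592]
force: [-0.0, 0.1, -5.2]
width: 0.0394
t: 8.6
eef_pos: [0.6126, -0.013, 0.1587]
ee_rot: [3.14, 0.001, -2.592]
force: [-1.5, -0.9, -4.3]
width: 0.0398
```

```bash
python3 -m jog '[[0,0,-2,0,0,0],[0,0,-2,0,0,0],[0,0,0,0,0,0],[0,0,0,0,0,0]]';python3 -m jog '[[0,0,-2,0,0,0],[0,0,-1,0,0,0],[0,0,0,0,0,0],[0,0,0,0,0,0]]'
```

```text
t: 9.0
eef_pos: [0.6128, -0.0129, 0.1549]
ee_rot: [3.14, 0.002, -2.592]
force: [-0.2, -0.5, -3.8]
width: 0.0396
t: 9.4
eef_pos: [0.613, -0.0129, 0.1527]
ee_rot: [3.141, 0.002, -2.592]
force: [-0.3, 1.0, -1.4]
width: 0.0396
```

```bash
python3 -m jog '[[0,0,-1,0,0,0],[0,0,0,0,0,0],[0,0,0,0,0,0]]';python3 -m jog '[[0,0,0,0,0,0],[0,0,0,0,0,0],[0,0,0,0,0,0],[0,0,0,0,0,0],[0,0,0,0,0,0],[0,0,0,0,0,0]]' 0.9; python3 -m jog '[[0,0,10,0,0,0],[0,0,20,0,0,0],[0,0,30,0,0,0],[0,0,35,0,0,0],[0,0,35,0,0,0],[0,0,20,0,0,0],[0,0,0,0,0,0]]'
```

```text
t: 9.7
eef_pos: [0.613, -0.013, 0.152]
ee_rot: [3.141, 0.002, -2.592]
force: [-1.1, 0.3, -0.9]
width: 0.0394
t: 10.3
eef_pos: [0.6153, -0.0129, 0.1535]
ee_rot: [-3.14, 0.007, -2.591]
force: [0.3, -0.7, 0.5]
width: 0.0778
t: 11.0
eef_pos: [0.6138, -0.0138, 0.3133]
ee_rot: [-3.138, 0.006, -2.591]
force: [-0.6, 0.1, 0.3]
width: 0.0788
```

```bash
python3 -m jog '[[-15,-43,-3,0,0,-0.01],[-15,-43,-3,0,0,-0.01],[-15,-43,-3,0,0,-0.01],[-15,-43,-3,0,0,-0.01],[-15,-43,-3,0,0,-0.01],[-15,-43,-3,0,0,-0.01],[-15,-43,-3,0,0,-0.01],[0,0,0,0,0,0]]' 0.6; python3 - <<'E'
from h import *
s=eyes.grab_frame("scene");t=eyes.grab_frame("top")
cv2.imwrite("pics/s3.png",np.hstack([cv2.resize(s[130:340,200:380],(400,466)),cv2.resize(t[140:290,240:369],(400,466))]))
x=status.get_state();print(x['eef_pos'],x['ee_rot'])
E
```

```text
t: 11.8
eef_pos: [0.5024, -0.3226, 0.2922]
ee_rot: [-3.139, 0.008, -2.658]
force: [0.6, 0.1, -0.3]
width: 0.0525
[ 0.50395346 -0.31986181  0.29261295] [-3.13874699  0.00893696 -2.65624796]
```

View pics/s3.png

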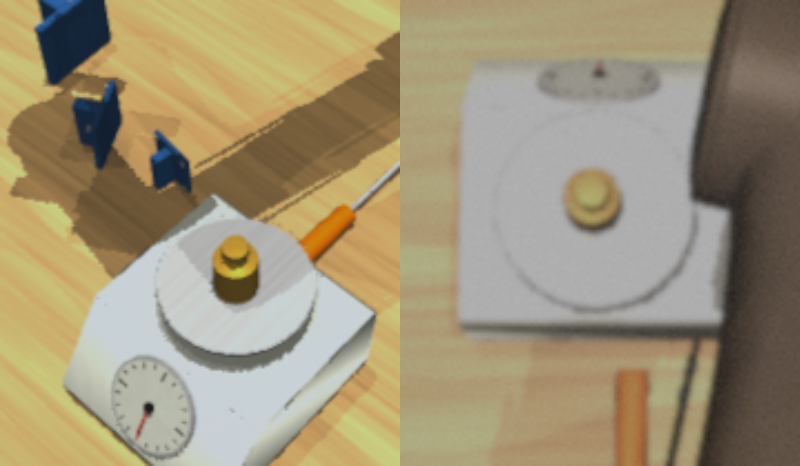

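The weight is standing on the pan and the dial pointer is at half a turn. Next I'll check its centring numerically, and the clearance from the large cover near the grasp.

```bash
python3 - <<'E'
from h import *
print('w',plane("top",(301.5,203.3),.185),'pan',plane("top",(302.4,206.9),.141))
print('large top',plane("top",[(370+378/3.33,225+128/3.33),(370+385/3.33,225+268/3.33)],.09))
print('small top',plane("top",[(370+25/3.33,225+125/3.33),(370+108/3.33,225+138/3.33)],.05))
s=cv2.imread("pics/scene0.png")
print('large scene top corners (z for y-match)',[plane("scene",(190+157/2.857,115+22/2.857),z).round(3).tolist() for z in(.08,.09,.1)],[plane("scene",(190+78/2.857,115+80/2.857),z).round(3).tolist() for z in(.08,.09,.1)])
x=status.get_state();print(x['eef_pos'],x['ee_rot'])
E
```

```text
w [[ 0.61006681 -0.01166667]] pan [[ 0.61028479 -0.01250195]]
large top [[ 0.4770732  -0.42605016]
 [ 0.38033709 -0.42541373]]
small top [[ 0.48930802 -0.18446449]
 [ 0.47839349 -0.24318762]]
large scene top corners (z for y-match) [[[0.371, -0.427]], [[0.378, -0.418]], [[0.385, -0.41]]] [[[0.469, -0.428]], [[0.474, -0.42]], [[0.48, -0.411]]]
[ 0.50395346 -0.31986181  0.29261295] [-3.13874699  0.00893696 -2.65624796]
```

```bash
python3 -m jog '[[2,1,-35,-0.004,0.008,-0.01],[0,0,-40,0,0,0],[0,0,-40,0,0,0],[0,0,-40,0,0,0],[0,0,-25,0,0,0],[0,0,0,0,0,0],[0,0,0,0,0,0]]' 
```

```text
t: 12.6
eef_pos: [0.5098, -0.3118, 0.1105]
ee_rot: [-3.134, 0.005, -2.657]
force: [0.6, 0.7, 0.2]
width: 0.0525
```

```bash
python3 -m jog '[[-3,-6,-8,0.005,0.008,-0.009],[0,0,-10,0,0,0],[0,0,-10,0,0,0],[0,0,0,0,0,0]]';  python3 - <<'E'
from h import *
s=eyes.grab_frame("scene");t=eyes.grab_frame("top")
cv2.imwrite("pics/s4.png",np.hstack([cv2.resize(s[130:250,190:310],(400,400)),cv2.resize(t[215:305,380:470],(400,400))]))
x=status.get_state();print(x['eef_pos'],x['ee_rot'])
E
```

```text
t: 13.0
eef_pos: [0.51, -0.3183, 0.0851]
ee_rot: [-3.138, 0.005, -2.665]
force: [-0.5, -0.3, -0.4]
width: 0.0526
[ 0.51056572 -0.3185346   0.08626076] [-3.13655409  0.00554484 -2.6649959 ]
```

View pics/s4.png

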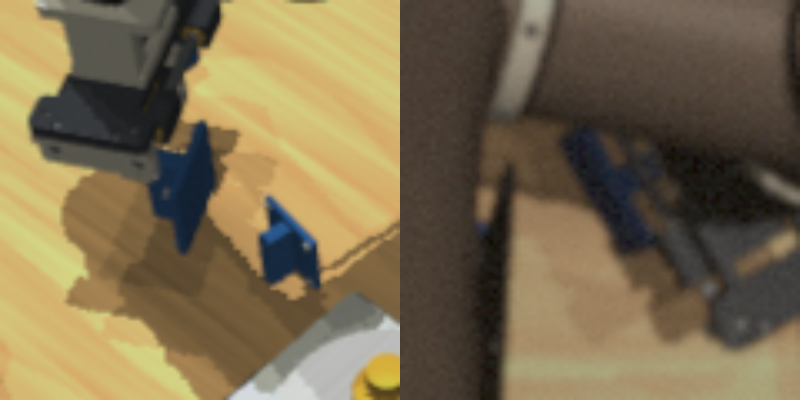

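The fingers are parallel to the plate, straddling the rib of the middle cover, which is at (185,190) in the left panel. Descending.

```bash
python3 -m jog '[[-3,0,-14,0.003,0.008,0],[-1,-1,-14,0,0,0],[-1,0,-12,0,0,0],[0,0,-8,0,0,0],[0,0,0,0,0,0]]'
```

```text
t: 13.6
eef_pos: [0.5054, -0.3199, 0.036]
ee_rot: [3.141, 0.001, -2.665]
force: [1.0, 0.1, 0.5]
width: 0.053
```

```bash
python3 -m jog '[[1,1,-6,0,0,0],[1,1,-5,0,0,0],[0,0,0,0,0,0]]';python3 -m jog '[[0,0,0,0,0,0],[0,0,0,0,0,0],[0,0,0,0,0,0],[0,0,0,0,0,0],[0,0,0,0,0,0],[0,0,0,0,0,0],[0,0,0,0,0,0]]' 0 55
```

```text
t: 13.9
eef_pos: [0.508, -0.3178, 0.0245]
ee_rot: [3.141, 0.001, -2.665]
force: [-0.7, -0.5, -0.4]
width: 0.0525
t: 14.6
eef_pos: [0.5088, -0.318, 0.0256]
ee_rot: [-3.14, 0.002, -2.665]
force: [0.7, 0.4, -0.7]
width: 0.0158
```

Cover gripped with the width at 15.8 mm, equal to the rib. I'll refine the seal's x position and locate the bottle.

```bash
python3 -m jog '[[0,0,8,0,0,0],[0,0,20,0,0,0],[0,0,30,0,0,0],[0,0,30,0,0,0],[0,0,30,0,0,0],[0,0,0,0,0,0]]'; python3 - <<'E'
from h import *
t=cv2.imread("pics/top0.png");g=cv2.cvtColor(t,cv2.COLOR_BGR2GRAY).astype(float)
print(g[212:196:-6,343:360].astype(int))
col=g[180:230,349:352].mean(1);print(col.astype(int).tolist())
for z,v in((.089,(352,None)),):pass
hs=cv2.cvtColor(t,cv2.COLOR_BGR2HSV)
m=cv2.inRange(cv2.GaussianBlur(t,(3,3),0)[185:225,340:360],(0,0,0),(75,75,75))
k=max(blobs(m,10),key=cv2.contourArea);print(np.array(cv2.boundingRect(k))+[340,185,0,0])
x,y,w,h=np.array(cv2.boundingRect(k))+[340,185,0,0]
print('far',plane("top",(x+w-.5,y-.5),.089),'near z.035',plane("top",(x+w-.5,y+h-.5),.035),'near z.089',plane("top",(x+w-.5,y+h-.5),.089))
print('bottle base',plane("top",(429,173),.01),'tumbler',plane("top",(470,198),.01))
E
```

```text
t: 15.2
eef_pos: [0.5063, -0.3173, 0.1483]
ee_rot: [3.14, -0.001, -2.665]
force: [1.1, -0.0, -0.7]
width: 0.0159
[[157 155 153 148 119  79  50  46  57  91 124 141 142 140 140 141 141]
 [156 155 153 147 116  81  51  47  51  90 125 143 141 141 137 142 140]
 [153 157 156 146 109  70  41  50  58  93 131 143 145 145 144 146 144]]
[139, 141, 138, 139, 140, 141, 141, 138, 135, 137, 136, 125, 92, 62, 54, 52, 49, 53, 50, 47, 49, 52, 49, 52, 52, 53, 49, 55, 53, 51, 57, 51, 51, 54, 52, 57, 63, 69, 87, 109, 127, 138, 140, 140, 139, 138, 138, 139, 139, 140]
[348 193   4  24]
far [[ 0.65077716 -0.1260407 ]] near z.035 [[ 0.60317498 -0.12789366]] near z.089 [[ 0.59440713 -0.12405071]]
bottle base [[ 0.71240721 -0.32748415]] tumbler [[ 0.64669507 -0.42752093]]
```

```bash
python3 -m jog '[[5,33,0,0,0,-0.085],[5,33,0,0,0,-0.085],[5,33,0,0,0,-0.085],[30,5,0,0,0,-0.085],[35,5,0,0,0,-0.085],[30,5,0,0,0,-0.085],[0,0,0,0,0,0],[0,0,0,0,0,0]]'
```

```text
t: 16.0
eef_pos: [0.6165, -0.1976, 0.1486]
ee_rot: [3.138, -0.002, 3.085]
force: [-0.1, -0.6, -1.3]
width: 0.0154
```

```bash
python3 -m jog '[[3,0,-25,0,0,0.02],[2,0,-25,0,0,0],[0,0,-20,0,0,0],[0,0,-15,0,0,0],[0,0,-8,0,0,0],[0,0,0,0,0,0],[0,0,0,0,0,0]]'
```

```text
t: 16.7
eef_pos: [0.6159, -0.1991, 0.0536]
ee_rot: [3.138, -0.004, 3.109]
force: [-0.1, -0.0, -0.1]
width: 0.0157
```

```bash
python3 -m jog '[[5,10,0,0,0,-0.003],[4,10,-1,0,0,0],[0,4,0,0,0,0],[0,0,0,0,0,0],[0,0,0,0,0,0]]'; python3 - <<'E'
from h import *
s=eyes.grab_frame("scene");t=eyes.grab_frame("top")
cv2.imwrite("pics/s5.png",np.hstack([cv2.resize(s[180:340,220:380],(400,400)),cv2.resize(t[150:250,310:410],(400,400),interpolation=2)]))
x=status.get_state();print(x['eef_pos'],x['ee_rot'],x['force'])
E
```

```text
t: 17.2
eef_pos: [0.6276, -0.1726, 0.056]
ee_rot: [3.138, 0.002, 3.107]
force: [-0.3, 0.0, -1.1]
width: 0.0158
[ 0.62751377 -0.17292198  0.05593357] [3.13768593e+00 1.65827674e-03 3.10671213e+00] [-0.86215098  0.77753896 -2.41249315]
```

View pics/s5.png

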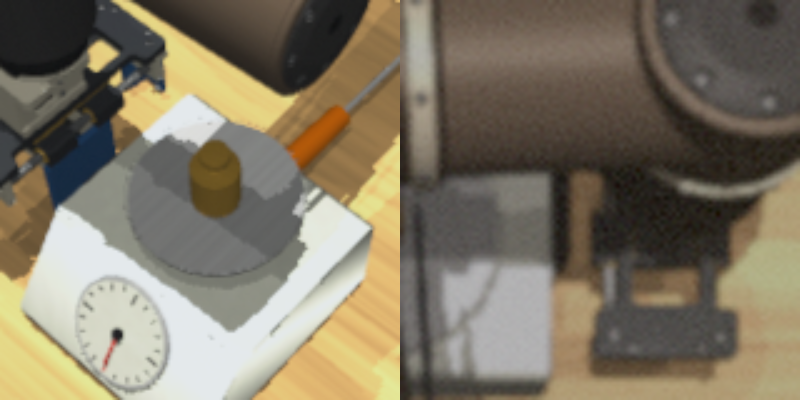

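The weight is upright on the pan with the pointer at half a turn, and the blue cover faces the scale squarely. I'll fine-correct x and z, then approach.

```bash
python3 -m jog '[[-3,5,-3,0,0,0],[0,5,0,0,0,0],[0,5,0,0,0,0],[0,0,0,0,0,0],[0,0,0,0,0,0]]'
```

```text
t: 17.8
eef_pos: [0.6236, -0.157, 0.0524]
ee_rot: [3.138, 0.001, 3.106]
force: [0.4, 0.0, -1.4]
width: 0.0159
```

```bash
python3 -m jog '[[0,2,0,0,0,0],[0,1,0,0,0,0],[0,0,0,0,0,0],[0,0,0,0,0,0],[0,0,0,0,0,0]]'
```

```text
t: 18.3
eef_pos: [0.6238, -0.154, 0.0524]
ee_rot: [3.138, 0.001, 3.106]
force: [-0.7, -1.1, -2.8]
width: 0.0157
```

```bash
python3 -m jog '[[1,1,0,0,0,0],[0,1,0,0,0,0],[0,0,0,0,0,0],[0,0,0,0,0,0]]';python3 -m jog '[[0,1,0,0,0,0],[0,1,0,0,0,0],[0,0,0,0,0,0],[0,0,0,0,0,0]]'
```

```text
t: 18.7
eef_pos: [0.6249, -0.152, 0.0524]
ee_rot: [3.138, 0.001, 3.106]
force: [-0.2, -0.2, -1.8]
width: 0.016
t: 19.1
eef_pos: [0.6248, -0.1498, 0.0524]
ee_rot: [3.138, 0.001, 3.106]
force: [0.0, -0.1, -2.3]
width: 0.0158
```

```bash
python3 -m jog '[[0,1,0,0,0,0],[0,1,0,0,0,0],[0,0,0,0,0,0],[0,0,0,0,0,0]]';python3 -m jog '[[0,1,0,0,0,0],[0,0,0,0,0,0],[0,0,0,0,0,0]]'
```

```text
t: 19.5
eef_pos: [0.6249, -0.1488, 0.0525]
ee_rot: [3.139, 0.001, 3.106]
force: [0.5, -1.9, -2.4]
width: 0.0157
t: 19.8
eef_pos: [0.6249, -0.1483, 0.0525]
ee_rot: [3.14, 0.001, 3.105]
force: [0.2, -2.5, -2.8]
width: 0.0156
```

```bash
python3 -m jog '[[0,2,0,0,0,0],[0,2,0,0,0,0],[0,0,0,0,0,0]]';python3 -m jog '[[0,2,0,0,0,0],[0,2,0,0,0,0],[0,0,0,0,0,0]]'
```

```text
t: 20.1
eef_pos: [0.6249, -0.1459, 0.0525]
ee_rot: [-3.141, 0.001, 3.105]
force: [1.5, -7.8, -3.5]
width: 0.0157
t: 20.4
eef_pos: [0.625, -0.1452, 0.0526]
ee_rot: [-3.138, 0.001, 3.105]
force: [0.9, -10.0, -4.6]
width: 0.0154
```

```bash
python3 -m jog '[[0,2,0,0,0,0],[0,2,0,0,0,0],[0,1.5,0,0,0,0]]'; python3 - <<'E'
from h import *
F=[]
for i in range(10):
    eyes.grab_frame("top");x=status.get_state();F.append(x['force'])
print(np.round(F,1)[:, 1],np.mean(F,0),x['eef_pos'],x['ee_rot'],x['width'])
E
```

```text
t: 20.7
eef_pos: [0.625, -0.1438, 0.0527]
ee_rot: [-3.133, 0.001, 3.104]
force: [1.5, -12.6, -5.0]
width: 0.0158
[-12.4 -12.7 -11.2 -11.6 -11.7 -11.8 -12.7 -12.8 -12.1 -12.2] [  1.67717564 -12.11224861  -4.50427614] [ 0.62500253 -0.14393343  0.052726  ] [-3.13322561e+00  6.31056552e-04  3.10401740e+00] 0.015699791142278197
```

A steady 12.1 N, with 5.8 mm of travel since contact, fits 2 N/mm with no slip. One last look before handing in.

```bash
python3 - <<'E'
from h import *
s=eyes.grab_frame("scene");t=eyes.grab_frame("top")
cv2.imwrite("pics/s6.png",np.hstack([cv2.resize(s[190:290,220:320],(400,400),interpolation=2),cv2.resize(t[150:250,270:370],(400,400),interpolation=2)]))
# expected plate top corners from tool pose, rigid grasp
x=status.get_state();y=x['ee_rot'][2]-np.pi;p=x['eef_pos'];c,q=np.cos(y),np.sin(y)
for cx in(-38,38):
    d=np.array([cx,24-.0])/1000;P=[p[0]+c*d[0]-q*d[1],p[1]+q*d[0]+c*d[1],p[2]-.0255+.07]
    print(cx,(proj("scene",P)-[220,190])*4)
print('400+',(proj("top",[p[0],p[1],.1])-[270,150])*4)
E
```

```text
-38 [[219.93053891 177.99673828]]
38 [[116.58283818 267.47574894]]
400+ [[359.97452026 209.46145637]]
```

View pics/s6.png

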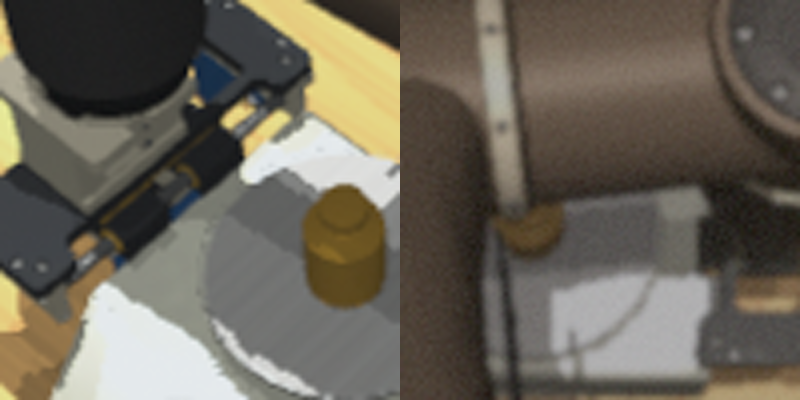

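The blue plate's near end shows at (118,265), against a predicted corner at (117,267), so the cover has not slipped. The weight is upright and clear of the gripper.

```bash
python3 -c "
from station import status,workorder
print(status.get_state()['force'],status.get_state()['t']);print(workorder.job_done());print(status.get_state()['force'])"
```

```text
[  2.26827718 -11.59607221  -4.56932202] 21.3
the job is handed in; nothing more can be done
None
the job is handed in; nothing more can be done
```

The 500 g weight is standing on the pan, and the arm is still holding the blue cover pressed onto the seal, ready for your screws. I handed the job in at 21.3 s; no verdict is reported.

- **Weight:** by the camera it is about 1 mm from the pan's centre, released and upright, and the dial pointer is at half a turn.
- **Cover:** I used the middle of the three blue covers. Its rib is gripped (15.7 mm opening, 55 N set). Within about 0.01 rad it is upright, and square to the scale's measured yaw.
- **Push:** it averaged 12.1 N over ten readings and was 11.6 N just before hand-in. The 5.8 mm of travel since contact matches the seal's stiffness. The visible corner of the plate matched the predicted position to about 2 px.

**Less certain:**
- **Sideways centring:** I could not check it directly with the cover on. My three estimates of the opening's x position differed by 2 to 3 mm, which is inside the 6 mm allowed.
- **Sideways and downward force:** the sensor also showed about 2 N sideways and 4.5 N down on the tool. The cover's weight accounts for about 2 N of the downward force.

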